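# Butt the bar against the stop and clamp it with the knob under the shelf

### The job

Get the blue bar ready for sawing: slide it gently along the fence until its end touches the stop, then turn the black knob under the small shelf clockwise (seen from above) until the bar is firmly clamped between the knob's eccentric and the fence, and let go. Feel for both contacts: a push of about 11 to 17 N at the outer part of the knob's handle is firm enough, and never press on the bar or the knob with more than 22 N. Leave everything else on the table where it is.

Things in the scene. Friction and masses are not known exactly. Their poses are not given: they have to be found in the camera images.
- clamp: Grey-green shelf on two posts, fixed. Origin: on the knob's pivot, table level; +x square to the shelf, away from bar and robot; +y along it to the stop. Shelf plate: x -28 to 16 mm, y -90 to 90, z 54 to 66 (bolt heads to 71). Posts 30 x 16 mm at y = +-80 mm. Knob hangs beneath; handle sweeps out past the x = 16 edge.
- knob: Knob below the shelf, origin on its pivot, table level. Black 42 mm disc with one round handle; under it a brass eccentric (46 mm diameter, 14 mm off centre, 8 to 28 mm above table). Turning it clockwise from above drives the eccentric against the bar and jams bar on fence; stays as left. Drag about 0.15 N m, a little more while it shifts the bar, rising steeply once pinched, after 30 to 80 degrees.
- knob_axis (a point): On the knob's vertical pivot at the handle's mid-height, 38 mm above the table. The handle is round, 16 mm thick, 30 to 46 mm above the table. Push it square to its length with 11 to 17 N at 80 mm from the pivot to clamp the bar properly; more than 22 N on the knob is too much.
- knob_tip (a point): Centre of the orange 22 mm ball at the handle's end, 102 mm from the pivot, 38 mm above the table. From knob_axis to knob_tip is the handle's direction: at the start 18 to 30 degrees counter-clockwise (towards the stop) of clamp +x. Table beside the handle is free.
- fence: Steel fence with end stop, fixed, 26 mm tall. Origin: table level, inner corner of fence and stop. +x square out of the fence face towards the clamp, +y along the fence to the stop. Fence: x -20 to 0 mm, y -210 to 20. Stop: x 0 to 50, y 0 to 20. A black facing plate on the fence face stands 2 to 7 mm proud, set differently each time; the bar is clamped against it. Pivot 72 mm out from the fence face.
- stop_face (a point): Point on the stop's face that the bar's end has to meet: 27 mm out from the steel fence face, 15 mm above the table. Axes as fence (+y into the stop).
- bar: The blue bar to clamp, loose, about 0.5 kg, 160 mm long (y), about 40 wide (x), 30 tall, dark stripe on top. Origin: centre of its underside, +y towards the stop. Lies between fence and clamp, nearly parallel to the fence, 25 to 60 mm short of the stop, a few mm off it. A few newtons slide it.
- bar_near_end (a point): Centre of the bar's end face farthest from the stop (the one to push), 15 mm above the table; there is free table beyond it.
- bar_stop_end (a point): Centre of the bar's end face that has to meet the stop, 15 mm above the table.
- wrench: Bystander, to be left alone: steel open-ended wrench lying flat. Origin at its underside.
- brush: Bystander, to be left alone: bench brush lying flat. Origin at its underside.
- offcut: Bystander, to be left alone: bare aluminium offcut, 50 x 60 x 30 mm. Origin at its underside.
- square_offcut: Bystander, to be left alone: short blue offcut, 30 x 90 x 30 mm; not the bar to clamp. Origin at its underside.
- oiler: Bystander, to be left alone: clear plastic oil bottle with red cap, 56 diameter, 130 mm tall. Origin at its underside.
- bolt_cup: Bystander, to be left alone: yellow plastic cup, 70 diameter, 60 mm tall. Origin at its underside.
- collar: Bystander, to be left alone: steel shaft collar lying flat, 50 diameter, 16 mm tall. Origin at its underside.

How it is judged (in metres and radians):
On the way, in this order (a step that is already met when the one before it is completed fails the run):
1. the bar's end touches the stop (gap under 2.5 mm), with the knob not yet pressing on the bar (y of bar_stop_end in the frame of stop_face above -0.0025 m and contact force between knob and bar below 3 N), for 0.1 s.
2. the knob's eccentric presses the bar against the fence with more than 20 N (contact force between knob and bar above 20 N), for 0.2 s.
At the end, for the whole second after the job is handed in: The bar lies with its end within 2.5 mm of the stop, parallel to the fence within 0.03 rad and at rest, pressed against the fence by the knob's eccentric with more than 12 N, and the knob has been let go (y of bar_stop_end in the frame of stop_face above -0.0025 m and contact force between knob and bar above 12 N and angle between the y axis of bar and the y axis of fence, either way round below 0.03 rad and linear speed of bar below 0.02 m/s); the robot touches nothing.
It fails at once if more than 22 N pressed on the bar by the gripper (contact force between any of the fingers, the arm and bar above 22 N).
It fails at once if more than 22 N pressed on the knob by the gripper (contact force between any of the fingers, the arm and knob above 22 N).
It fails at once if a bystander moved by more than 20 mm (distance of any of wrench, brush, offcut, square_offcut, oiler, bolt_cup, collar from where it was at the start of the episode above 0.02 m).
It also fails if it takes over 62 s, if anything falls off the work surface, if the arm or the gripper's body presses on something with over 40 N, if the wrist force passes 120 N, or if a joint passes its speed limit or range.

### The arm

A 6-joint arm with a two-finger parallel gripper is mounted at the origin on the work surface. World frame = base frame: x ahead of the robot, y to its left, z up, the work surface at z = 0. Lengths are in mm, angles in rad, forces in N, time in s.
With the tool pointing down it reaches from about 350 to 875 mm from the base axis. Payload 4.2 kg.
Tool frame: the origin (TCP) lies midway between the tips of the shut fingers; the grasp point (between the pads) lies 19 mm behind it; z points along the fingers, y is the line along which they close (so a half turn about z gives the same grasp; the last joint's range is limited). The gripper opens to 85 mm and grips with 20 to 120 N. Pads are 22 mm wide; open, the fingers measure 114 mm over their backs; the gripper's body (76 mm by 85 mm) begins 54 mm behind the grasp point. The pads swing forward as they close: fully open they stand 13 mm farther back than shut.
Start: joints at [-0.97, 0.385, 0.008, 0, -1.194, -0.259], TCP at [209.504, -588.818, 231.312] pointing down, gripper open.
Joint ranges: [-3.14, 3.14], [-1.21, 2.06], [-1.07, 1.41], [-3.16, 2.05], [-2.99, -0.16], [-3.1, 3.1]. Speed limits (rad/s): [2.79, 2.79, 3.14, 3.14, 3.14, 3.14].

### API

Orientations are given as a unit quaternion [x, y, z, w].
In Python, from bench import arm gives the robot as it stands. The module is installed in compiled form; this text tells all that it offers.
- The arm moves only by the shell command python3 -m handwheel 'ROWS' [OPENING]. ROWS is JSON, a list of rows, each an object of numbers: "x", "y", "z": the shift along the world's x, y, z each as a share of 20 cm, from -1 to 1; "ax", "ay", "az": the turn, a rotation vector about the world's x, y, z each as a share of 90 degrees, from -1 to 1. In form: [{"x": .., "y": .., "z": .., "ax": .., "ay": .., "az": ..}, ...]. A call has exactly 8 rows; each row shifts and turns the commanded pose from where the row before left it; what a row does not reach is not made up. A row lasts 1/10 s, in which the tool goes at most 50 mm and 8.59 degrees, less where a joint would pass 70% of its speed; a pose out of reach is approached as far as the arm can. A call with a number of a shift or a turn outside -1 to 1 is refused whole. A call with a gripper value outside its range is refused whole. OPENING is the opening, from -1 (shut) to 1 (fully open), set as the call begins (- or left out, the last holds). The fingers move at their own pace and stop on an object; the grip force is fixed at half the most. Time passes only in rows, so rows that do not move let the fingers close, or fill a call up. It gives the time, the measured TCP pose, the force, the opening and the grip force at its end, in the units of the state.
- arm.read_state(): the state, without advancing time (a new reading comes with each control period).
- arm.get_image(name): name is "scene" or "top" or "wrist"; returns the picture (400x640x3 uint8, red, green, blue); there is no depth.
- arm.camera_params(name): a dict with "K" (3x3 intrinsics, pixels), "position" and "orientation" of the camera in the world. Camera axes: x right, y down, z forward; pixel columns grow to the right and rows downward; lengths in mm; the calibration is good to about 2 mm. A picture is of the moment at which its call begins: read the wrist's pose just before it. camera_params takes no time and is no camera call; for the wrist camera it gives the pose at the moment of the call.
- arm.job_done(): hands the job in; it is judged then, once.
The state is a dict: "clock": time; "joints": joint angles; "joint_vel": joint speeds; "joint_efforts": joint torques, N m; "position": TCP position; "ee_rot": TCP orientation; "contact_force": force on the tool from outside, world axes, zero at the start; "wrist_torque": the same for the moment, N m; "gripper_width": finger opening in mm; "grasp_force": force on a finger pad.
Only numpy, scipy, OpenCV 4.12 (cv2) and the standard library are available. Lean on these libraries where they do the work, as an engineer would, in place of code of your own. Each camera call takes 0.05 s, during which the arm holds its last target. There are 200 camera calls.

## Working session

There is one attempt and no reset: what is moved stays moved. The work goes in short steps, Python scripts to look and compute and a shell command to move; the robot and the scene stay as the last step left them, time stands still between calls to the robot, and variables do not carry over. Pictures are saved under pics/ and viewed, at most 10 in all, crops included, and the job is handed in when it is done.

```bash
mkdir -p pics
cat > h.py <<'E'
import numpy as np,cv2
from bench import arm
from scipy.spatial.transform import Rotation as R
def ray(cam,u,v,z,p=None):
    p=p or arm.camera_params(cam);K=np.array(p["K"]);d=R.from_quat(p["orientation"]).as_matrix()@np.linalg.inv(K)@np.array([u,v,1.])
    o=np.array(p["position"]);return (o+d*(z-o[2])/d[2])
def snap(cam,name):
    im=np.array(arm.get_image(cam));cv2.imwrite(f"pics/{name}.png",im[:,:,::-1]);return im
E
python3 - <<'E'
from h import *
for c in("top","scene"):
    snap(c,c+"0");p=arm.camera_params(c);print(p)
s=arm.read_state();print(s)
E
```

```text
{'K': array([[407.53292758,   0.        , 321.1942814 ],
       [  0.        , 407.53292758, 203.32702969],
       [  0.        ,   0.        ,   1.        ]]), 'position': array([ 463.09100669,    2.04071723, 1299.45146005]), 'orientation': array([-0.70399174,  0.70851278, -0.04062387,  0.02747671])}
{'K': array([[402.23856405,   0.        , 318.43911204],
       [  0.        , 402.23856405, 200.14371406],
       [  0.        ,   0.        ,   1.        ]]), 'position': array([1258.92361215,  241.51371124,  956.85523824]), 'orientation': array([ 0.52599711,  0.78088016, -0.27519392, -0.19447755])}
{'clock': 0.1, 'joints': array([-9.70405197e-01,  3.85455487e-01,  6.73195913e-03, -4.74386999e-04,
       -1.19400112e+00, -2.58607758e-01]), 'joint_vel': array([ 2.72094962e-05, -3.22659364e-03,  4.33939405e-03,  1.95808355e-03,
        1.29893795e-03,  2.30741425e-03]), 'joint_efforts': array([-2.25145341e-04, -3.93319380e+01,  1.88928241e+01,  4.19795349e+00,
       -2.61390458e-03,  2.54421337e-06]), 'position': array([ 209.32447582, -588.32887675,  230.32777567]), 'ee_rot': array([-1.69974818e-01,  9.85447910e-01,  9.68396195e-04, -2.01045771e-04]), 'contact_force': array([-0.38900933, -0.19051003, -0.4771928 ]), 'wrist_torque': array([ 0.00619932, -0.00107211,  0.02438707]), 'grasp_force': 0.0, 'gripper_width': 85.41390050931874}
```

View pics/top0.png

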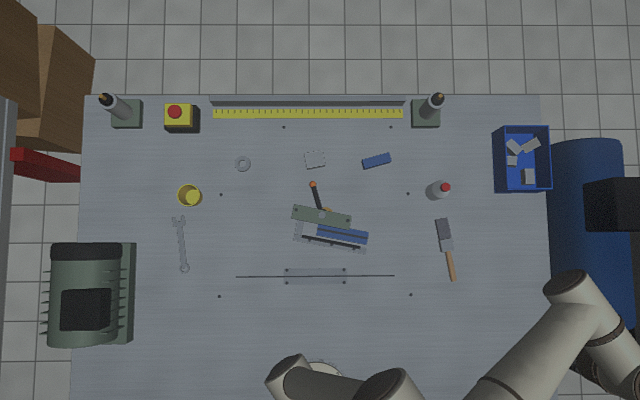

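View pics/scene0.png

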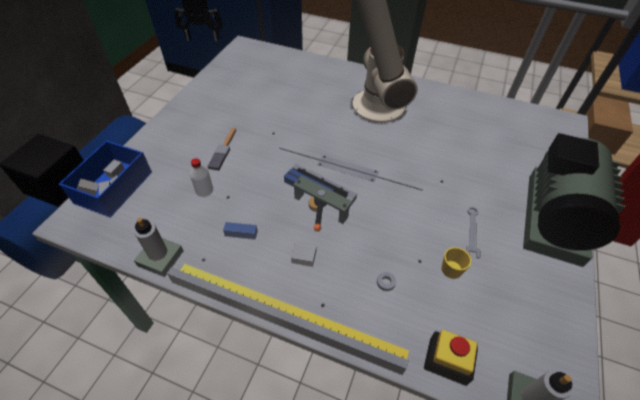

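The top view shows the clamp plate at about (320,215), the orange tip at (313,184), the fence from (296,232) to (366,247), and the bar's near end at about (368,237). The scene view agrees. I'll enlarge the centre to measure it.

Run:
```python
from h import *
im=cv2.imread("pics/top0.png")
c=im[170:265,270:390];cv2.imwrite("pics/c1.png",cv2.resize(c,None,fx=6,fy=6,interpolation=cv2.INTER_CUBIC))
h=cv2.cvtColor(im,cv2.COLOR_BGR2HSV);roi=np.zeros(h.shape[:2],np.uint8);roi[170:265,270:390]=1
for n,lo,hi,z in(("orange",(5,130,80),(20,255,255),38),("blue",(105,110,50),(125,255,255),30),("green",(35,25,40),(85,255,160),66)):
    m=cv2.inRange(h,lo,hi)*roi
    cs,_=cv2.findContours(m,0,2)
    for k in cs:
        if cv2.contourArea(k)<8: continue
        r=cv2.minAreaRect(k);b=cv2.boxPoints(r);print(n,cv2.contourArea(k),r,[ray("top",*q,z)[:2].round(1).tolist() for q in b])
```

```text
orange 17.0 ((312.2000427246094, 183.4000244140625), (4.4721360206604, 5.366563320159912), 63.43495178222656) [[650.2, 16.4], [657.7, 1.3], [645.1, -4.8], [637.6, 10.2]]
blue 179.0 ((341.3605041503906, 236.7285919189453), (50.00632858276367, 4.806290626525879), 10.84030532836914) [[488.9, -6.3], [503.5, -9.2], [473.3, -161.7], [458.7, -158.7]]
blue 133.5 ((342.5553894042969, 229.68626403808594), (49.99224853515625, 4.634274959564209), 10.007980346679688) [[509.8, -10.1], [524.0, -12.7], [496.0, -165.9], [481.8, -163.1]]
green 736.5 ((321.2038269042969, 216.52162170410156), (58.69803237915039, 14.236007690429688), 11.768289566040039) [[539.6, 70.3], [582.0, 61.5], [544.5, -112.8], [502.3, -103.4]]
```

View pics/c1.png

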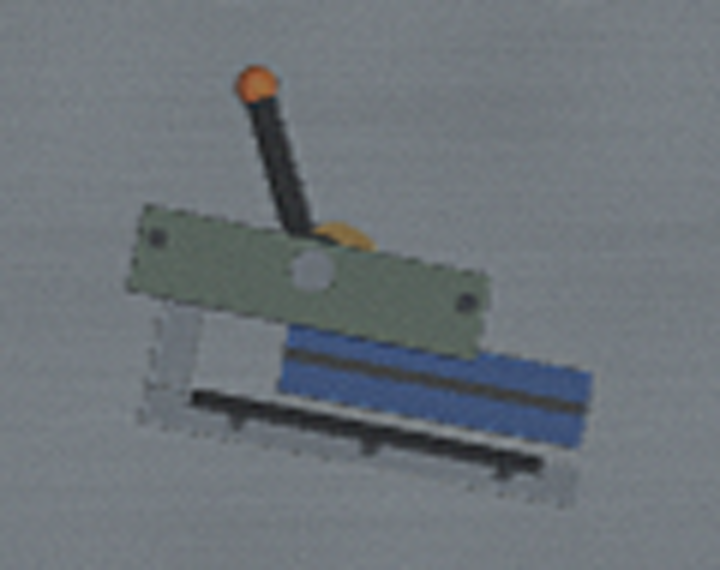

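The pivot is at about (548,-22), with clamp yaw about -12°. The handle is about 28° counter-clockwise of clamp +x, and pivot to tip measures 103 mm, which matches. The bar is 38 mm wide with its near end at about (477,-165), and the gap to the stop is about 43 mm. Next I'll go above the area beyond the near end with the fingers shut.

```bash
python3 -m handwheel '[{"x":0.08,"y":0.115,"az":-0.022},{"x":0.08,"y":0.115,"az":-0.022},{"x":0.08,"y":0.115,"az":-0.022},{"x":0.08,"y":0.115,"az":-0.022},{"x":0.08,"y":0.115,"az":-0.022},{"x":0.08,"y":0.115,"az":-0.022},{"x":0.08,"y":0.115,"az":-0.022},{"x":0.08,"y":0.115,"az":-0.022}]' -1
python3 -m handwheel '[{"x":0.08,"y":0.115,"az":-0.022},{"x":0.08,"y":0.115,"az":-0.022},{"x":0.08,"y":0.115,"az":-0.022},{"x":0.08,"y":0.115,"az":-0.022},{"x":0.08,"y":0.115,"az":-0.022},{"x":0.08,"y":0.115,"az":-0.022},{"x":0.08,"y":0.115,"az":-0.022},{"x":0,"y":0,"az":-0.022}]'
python3 - <<'E'
from h import *
p=arm.camera_params("wrist");print(p);snap("wrist","w1")
E
```

```text
{'K': array([[294.95440647,   0.        , 317.26403632],
       [  0.        , 294.95440647, 199.82358856],
       [  0.        ,   0.        ,   1.        ]]), 'position': array([ 141.14320594, -613.00666522,  374.35415469]), 'orientation': array([0.57070435, 0.80842261, 0.11815273, 0.08239761])}invalid input at $[0]: expected keys x, y, z, ax, ay, az
invalid input at $[0]: expected keys x, y, z, ax, ay, az
```

View pics/w1.png

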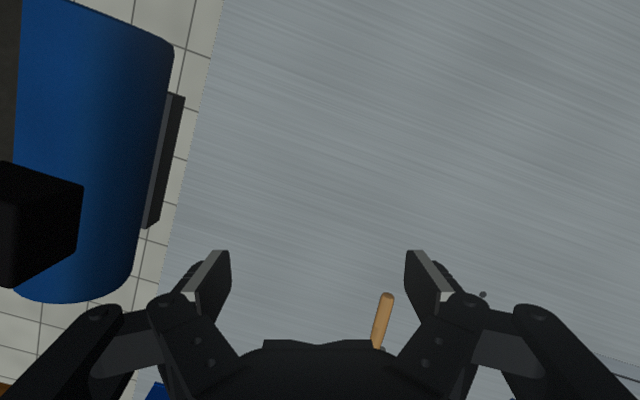

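The move was refused because every key is required. The picture shows only the start view, with the brush handle at (383,320).

```bash
python3 -m handwheel '[{"x":0.08,"y":0.115,"z":0,"ax":0,"ay":0,"az":-0.022},{"x":0.08,"y":0.115,"z":0,"ax":0,"ay":0,"az":-0.022},{"x":0.08,"y":0.115,"z":0,"ax":0,"ay":0,"az":-0.022},{"x":0.08,"y":0.115,"z":0,"ax":0,"ay":0,"az":-0.022},{"x":0.08,"y":0.115,"z":0,"ax":0,"ay":0,"az":-0.022},{"x":0.08,"y":0.115,"z":0,"ax":0,"ay":0,"az":-0.022},{"x":0.08,"y":0.115,"z":0,"ax":0,"ay":0,"az":-0.022},{"x":0.08,"y":0.115,"z":0,"ax":0,"ay":0,"az":-0.022}]' -1
python3 -m handwheel '[{"x":0.08,"y":0.115,"z":0,"ax":0,"ay":0,"az":-0.022},{"x":0.08,"y":0.115,"z":0,"ax":0,"ay":0,"az":-0.022},{"x":0.08,"y":0.115,"z":0,"ax":0,"ay":0,"az":-0.022},{"x":0.08,"y":0.115,"z":0,"ax":0,"ay":0,"az":-0.022},{"x":0.08,"y":0.115,"z":0,"ax":0,"ay":0,"az":-0.022},{"x":0.08,"y":0.115,"z":0,"ax":0,"ay":0,"az":-0.022},{"x":0.08,"y":0.115,"z":0,"ax":0,"ay":0,"az":-0.022},{"x":0,"y":0,"z":0,"ax":0,"ay":0,"az":-0.022}]'
python3 - <<'E'
from h import *
p=arm.camera_params("wrist");print(p["position"],R.from_quat(p["orientation"]).as_matrix().round(3));snap("wrist","w2")
E
```

```text
clock: 0.95
position: [337.9, -403.7, 231.1]
ee_rot: [-0.032, 0.999, 0.0, -0.0]
contact_force: [0.4, 0.3, -0.7]
gripper_width: 0.2
grasp_force: 0.0
clock: 1.75
position: [450.9, -241.8, 231.1]
ee_rot: [0.104, 0.995, 0.0, 0.0]
contact_force: [0.0, -0.4, -0.6]
gripper_width: 0.4
grasp_force: 0.0
[ 379.96349171 -226.78334731  375.08456431] [[ 0.208  0.938  0.279]
 [ 0.978 -0.199 -0.059]
 [-0.     0.285 -0.958]]
```

View pics/w2.png

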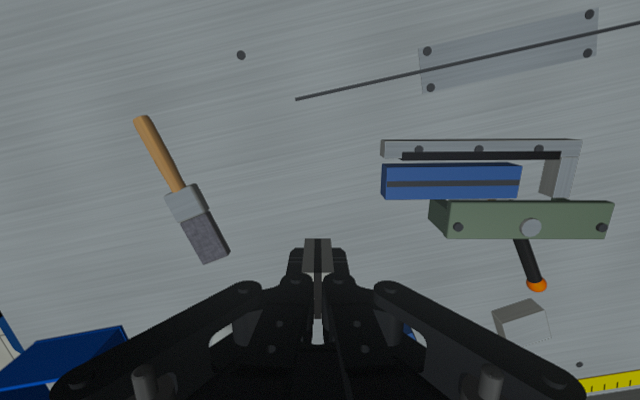

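The wrist view shows the bar at about (386–521, 163–199), the fence top along y≈145, the stop's inner face at x≈552, and the plate at (430–613, 200–238) with the orange ball at (537,285). The tool is aligned with the fence. Measuring from it:

Run:
```python
from h import *
p=arm.camera_params("wrist")
im=cv2.imread("pics/w2.png");h=cv2.cvtColor(im,cv2.COLOR_BGR2HSV)
c=im[125:305,370:625];cv2.imwrite("pics/c2.png",cv2.resize(c,None,fx=3.1,fy=3.1,interpolation=cv2.INTER_CUBIC))
yaw=np.radians(-12);ex=np.array([np.cos(yaw),np.sin(yaw)]);ey=np.array([-ex[1],ex[0]])
piv=np.array([548,-22.3])
def f(n,u,v,z):
    q=ray("wrist",u,v,z,p)[:2];d=q-piv;print(n,(u,v),q.round(1),"clamp",(d@ex).round(1),(d@ey).round(1))
m=cv2.inRange(h,(105,110,50),(125,255,255));m[:,:370]=0;m[210:]=0
ys,xs=np.nonzero(m);print(xs.min(),xs.max(),ys.min(),ys.max())
m=cv2.inRange(h,(5,150,80),(18,255,255));m[:,:500]=0;m[320:]=0;f("ball",*np.argwhere(m)[:,::-1].mean(0),38)
for n,u,v,z in(("pin",531,227,66),("boltL",458,227,70),("boltR",601,227,70),("plateNE",613,201,66),("plateSE",607,238,66),("plateNW",447,201,66),("plateSW",452,239,66),("bar NW",387,163,30),("bar SW",386,199,30),("barNE",521,163,30),("barSE",519,199,30),("fenceNW",382,140,26),("fence NE",581,139,26),("stop in bottom",540,195,0),("stop top",560,158,26),("plate",450,154,26)): f(n,u,v,z)
```

```text
381 521 163 199
ball (np.float64(537.1705882352941), np.float64(285.58235294117645)) [651.5   7.7] clamp 95.0 50.8
pin (531, 227) [550.6 -18.5] clamp 1.7 4.3
boltL (458, 227) [ 531.4 -100.4] clamp 0.0 -79.8
boltR (601, 227) [564.6  54.7] clamp 0.2 78.8
plateNE (613, 201) [538.2  69.5] clamp -28.7 87.7
plateSE (607, 238) [582.3  65.9] clamp 15.3 93.4
plateNW (447, 201) [ 500.2 -108.1] clamp -28.9 -93.9
plateSW (452, 239) [ 546.7 -106.5] clamp 16.3 -82.6
bar NW (387, 163) [ 452.6 -159.2] clamp -64.9 -153.8
bar SW (386, 199) [ 496.1 -166.8] clamp -20.7 -152.1
barNE (521, 163) [485.6  -5.1] clamp -64.6 3.9
barSE (519, 199) [530.1  -8.2] clamp -20.5 10.1
fenceNW (382, 140) [ 425.5 -160.3] clamp -91.1 -160.4
fence NE (581, 139) [472.8  66.2] clamp -92.0 71.0
stop in bottom (540, 195) [543.4  38.1] clamp -17.1 58.1
stop top (560, 158) [490.4  42.8] clamp -69.9 51.7
plate (450, 154) [458.4 -84.2] clamp -74.8 -79.2
```

View pics/c2.png

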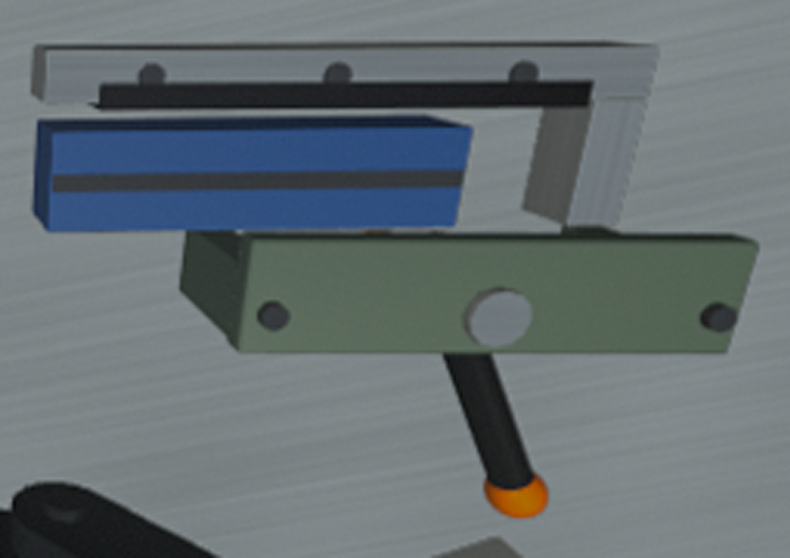

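Bar, plate, ball and stop agree with the given sizes. In the clamp frame the bar spans y -153 to about +7 and the stop face is at about +51. I'll go down behind the near end, then advance 50 mm.

```bash
python3 -m handwheel '[{"x":0.01,"y":0,"z":-0.21,"ax":0,"ay":0,"az":0},{"x":0.01,"y":0,"z":-0.21,"ax":0,"ay":0,"az":0},{"x":0.01,"y":0,"z":-0.21,"ax":0,"ay":0,"az":0},{"x":0.005,"y":0,"z":-0.21,"ax":0,"ay":0,"az":0},{"x":0,"y":0,"z":-0.15,"ax":0,"ay":0,"az":0},{"x":0,"y":0,"z":-0.08,"ax":0,"ay":0,"az":0},{"x":0,"y":0,"z":0,"ax":0,"ay":0,"az":0},{"x":0,"y":0,"z":0,"ax":0,"ay":0,"az":0}]'
python3 -m handwheel '[{"x":0.0104,"y":0.049,"z":0,"ax":0,"ay":0,"az":0},{"x":0.0104,"y":0.049,"z":0,"ax":0,"ay":0,"az":0},{"x":0.0104,"y":0.049,"z":0,"ax":0,"ay":0,"az":0},{"x":0.0104,"y":0.049,"z":0,"ax":0,"ay":0,"az":0},{"x":0.0104,"y":0.049,"z":0,"ax":0,"ay":0,"az":0},{"x":0,"y":0,"z":0,"ax":0,"ay":0,"az":0},{"x":0,"y":0,"z":0,"ax":0,"ay":0,"az":0},{"x":0,"y":0,"z":0,"ax":0,"ay":0,"az":0}]'
```

```text
clock: 2.6
position: [456.7, -244.2, 17.5]
ee_rot: [0.105, 0.994, -0.0, -0.0]
contact_force: [-0.5, -0.0, 0.3]
gripper_width: -0.2
grasp_force: 0.0
clock: 3.4
position: [466.9, -194.9, 17.3]
ee_rot: [0.105, 0.994, -0.0, -0.0]
contact_force: [-0.2, -0.0, 0.2]
gripper_width: 0.0
grasp_force: 0.0
```

```bash
python3 -m handwheel '[{"x":0.0026,"y":0.0122,"z":0,"ax":0,"ay":0,"az":0},{"x":0.0026,"y":0.0122,"z":0,"ax":0,"ay":0,"az":0},{"x":0.0026,"y":0.0122,"z":0,"ax":0,"ay":0,"az":0},{"x":0.0026,"y":0.0122,"z":0,"ax":0,"ay":0,"az":0},{"x":0.0026,"y":0.0122,"z":0,"ax":0,"ay":0,"az":0},{"x":0.0026,"y":0.0122,"z":0,"ax":0,"ay":0,"az":0},{"x":0.0026,"y":0.0122,"z":0,"ax":0,"ay":0,"az":0},{"x":0.0026,"y":0.0122,"z":0,"ax":0,"ay":0,"az":0}]'
python3 -m handwheel '[{"x":0.0026,"y":0.0122,"z":0,"ax":0,"ay":0,"az":0},{"x":0.0026,"y":0.0122,"z":0,"ax":0,"ay":0,"az":0},{"x":0.0026,"y":0.0122,"z":0,"ax":0,"ay":0,"az":0},{"x":0.0026,"y":0.0122,"z":0,"ax":0,"ay":0,"az":0},{"x":0.0026,"y":0.0122,"z":0,"ax":0,"ay":0,"az":0},{"x":0.0026,"y":0.0122,"z":0,"ax":0,"ay":0,"az":0},{"x":0.0026,"y":0.0122,"z":0,"ax":0,"ay":0,"az":0},{"x":0.0026,"y":0.0122,"z":0,"ax":0,"ay":0,"az":0}]'
python3 -c "
from h import *
snap('wrist','w3')"
```

```text
clock: 4.2
position: [471.0, -175.2, 17.3]
ee_rot: [0.105, 0.994, -0.0, -0.0]
contact_force: [-0.6, -2.6, 0.4]
gripper_width: -0.1
grasp_force: 1.1
clock: 5.0
position: [475.3, -155.6, 17.3]
ee_rot: [0.105, 0.994, -0.0, -0.0]
contact_force: [-0.9, -1.8, 0.0]
gripper_width: -0.0
grasp_force: 1.3
```

View pics/w3.png

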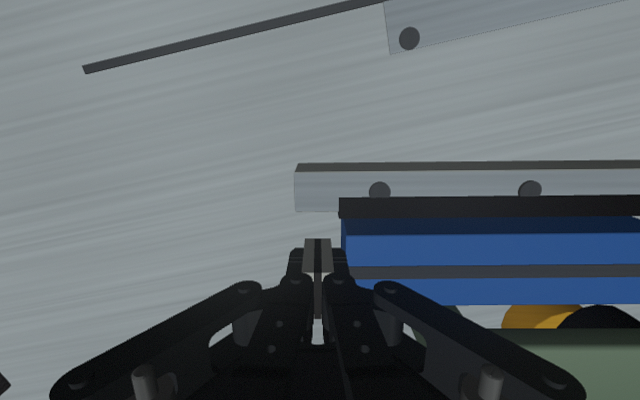

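The wrist view shows the finger at (318,255) against the bar's end at (342,255), and the bar is parallel to the fence. About 23 mm remain. I'll go 14 mm, then slower.

```bash
python3 -m handwheel '[{"x":0.0018,"y":0.0085,"z":0,"ax":0,"ay":0,"az":0},{"x":0.0018,"y":0.0085,"z":0,"ax":0,"ay":0,"az":0},{"x":0.0018,"y":0.0085,"z":0,"ax":0,"ay":0,"az":0},{"x":0.0018,"y":0.0085,"z":0,"ax":0,"ay":0,"az":0},{"x":0.0018,"y":0.0085,"z":0,"ax":0,"ay":0,"az":0},{"x":0.0018,"y":0.0085,"z":0,"ax":0,"ay":0,"az":0},{"x":0.0018,"y":0.0085,"z":0,"ax":0,"ay":0,"az":0},{"x":0.0018,"y":0.0085,"z":0,"ax":0,"ay":0,"az":0}]'
python3 - <<'E'
from h import *
im=snap("top","t2");cv2.imwrite("pics/c3.png",cv2.resize(im[195:260,275:395,::-1],None,fx=6,fy=6,interpolation=cv2.INTER_CUBIC))
E
```

```text
clock: 5.85
position: [478.1, -142.0, 17.3]
ee_rot: [0.105, 0.994, -0.0, -0.0]
contact_force: [0.0, -2.7, 0.4]
gripper_width: -0.1
grasp_force: 1.2
```

View pics/c3.png

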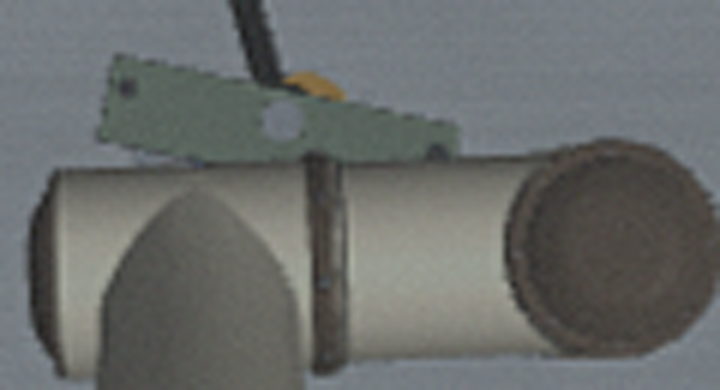

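The arm hides the bar from the top camera; only a strip of blue shows at (185,160), near the stop. I'll feel forward in small steps.

```bash
python3 -m handwheel '[{"x":0.0006,"y":0.0025,"z":0,"ax":0,"ay":0,"az":0},{"x":0.0006,"y":0.0025,"z":0,"ax":0,"ay":0,"az":0},{"x":0.0006,"y":0.0025,"z":0,"ax":0,"ay":0,"az":0},{"x":0.0006,"y":0.0025,"z":0,"ax":0,"ay":0,"az":0},{"x":0.0006,"y":0.0025,"z":0,"ax":0,"ay":0,"az":0},{"x":0.0006,"y":0.0025,"z":0,"ax":0,"ay":0,"az":0},{"x":0.0006,"y":0.0025,"z":0,"ax":0,"ay":0,"az":0},{"x":0.0006,"y":0.0025,"z":0,"ax":0,"ay":0,"az":0}]'
```

```text
clock: 6.7
position: [479.1, -138.1, 17.3]
ee_rot: [0.105, 0.994, 0.0, 0.0]
contact_force: [-0.4, -1.8, 0.2]
gripper_width: 0.0
grasp_force: 1.2
```

```bash
python3 -m handwheel '[{"x":0.0003,"y":0.0012,"z":0,"ax":0,"ay":0,"az":0},{"x":0.0003,"y":0.0012,"z":0,"ax":0,"ay":0,"az":0},{"x":0.0003,"y":0.0012,"z":0,"ax":0,"ay":0,"az":0},{"x":0.0003,"y":0.0012,"z":0,"ax":0,"ay":0,"az":0},{"x":0.0003,"y":0.0012,"z":0,"ax":0,"ay":0,"az":0},{"x":0.0003,"y":0.0012,"z":0,"ax":0,"ay":0,"az":0},{"x":0.0003,"y":0.0012,"z":0,"ax":0,"ay":0,"az":0},{"x":0.0003,"y":0.0012,"z":0,"ax":0,"ay":0,"az":0}]'
```

```text
clock: 7.5
position: [479.6, -136.2, 17.3]
ee_rot: [0.105, 0.994, 0.0, 0.0]
contact_force: [-1.2, -1.8, -0.3]
gripper_width: -0.1
grasp_force: 1.2
```

```bash
python3 -m handwheel '[{"x":0.0003,"y":0.0012,"z":0,"ax":0,"ay":0,"az":0},{"x":0.0003,"y":0.0012,"z":0,"ax":0,"ay":0,"az":0},{"x":0.0003,"y":0.0012,"z":0,"ax":0,"ay":0,"az":0},{"x":0.0003,"y":0.0012,"z":0,"ax":0,"ay":0,"az":0},{"x":0.0003,"y":0.0012,"z":0,"ax":0,"ay":0,"az":0},{"x":0.0003,"y":0.0012,"z":0,"ax":0,"ay":0,"az":0},{"x":0.0003,"y":0.0012,"z":0,"ax":0,"ay":0,"az":0},{"x":0.0003,"y":0.0012,"z":0,"ax":0,"ay":0,"az":0}]'
```

```text
clock: 8.3
position: [480.1, -134.3, 17.3]
ee_rot: [0.105, 0.994, -0.0, 0.0]
contact_force: [-1.1, -2.8, 0.0]
gripper_width: 0.1
grasp_force: 1.2
```

```bash
python3 -m handwheel '[{"x":0.0003,"y":0.0012,"z":0,"ax":0,"ay":0,"az":0},{"x":0.0003,"y":0.0012,"z":0,"ax":0,"ay":0,"az":0},{"x":0.0003,"y":0.0012,"z":0,"ax":0,"ay":0,"az":0},{"x":0.0003,"y":0.0012,"z":0,"ax":0,"ay":0,"az":0},{"x":0.0003,"y":0.0012,"z":0,"ax":0,"ay":0,"az":0},{"x":0.0003,"y":0.0012,"z":0,"ax":0,"ay":0,"az":0},{"x":0.0003,"y":0.0012,"z":0,"ax":0,"ay":0,"az":0},{"x":0.0003,"y":0.0012,"z":0,"ax":0,"ay":0,"az":0}]'
```

```text
clock: 9.1
position: [480.5, -132.4, 17.3]
ee_rot: [0.105, 0.994, 0.0, -0.0]
contact_force: [-1.5, -3.0, 0.4]
gripper_width: -0.1
grasp_force: 1.2
```

```bash
python3 -m handwheel '[{"x":0.0003,"y":0.0012,"z":0,"ax":0,"ay":0,"az":0},{"x":0.0003,"y":0.0012,"z":0,"ax":0,"ay":0,"az":0},{"x":0.0003,"y":0.0012,"z":0,"ax":0,"ay":0,"az":0},{"x":0.0003,"y":0.0012,"z":0,"ax":0,"ay":0,"az":0},{"x":0.0003,"y":0.0012,"z":0,"ax":0,"ay":0,"az":0},{"x":0.0003,"y":0.0012,"z":0,"ax":0,"ay":0,"az":0},{"x":0.0003,"y":0.0012,"z":0,"ax":0,"ay":0,"az":0},{"x":0.0003,"y":0.0012,"z":0,"ax":0,"ay":0,"az":0}]'
```

```text
clock: 9.9
position: [480.9, -130.6, 17.3]
ee_rot: [0.105, 0.994, -0.0, -0.0]
contact_force: [-1.1, -3.4, -0.5]
gripper_width: -0.1
grasp_force: 2.0
```

```bash
python3 -m handwheel '[{"x":0.0002,"y":0.0008,"z":0,"ax":0,"ay":0,"az":0},{"x":0.0002,"y":0.0008,"z":0,"ax":0,"ay":0,"az":0},{"x":0.0002,"y":0.0008,"z":0,"ax":0,"ay":0,"az":0},{"x":0.0002,"y":0.0008,"z":0,"ax":0,"ay":0,"az":0},{"x":0.0002,"y":0.0008,"z":0,"ax":0,"ay":0,"az":0},{"x":0,"y":0,"z":0,"ax":0,"ay":0,"az":0},{"x":0,"y":0,"z":0,"ax":0,"ay":0,"az":0},{"x":0,"y":0,"z":0,"ax":0,"ay":0,"az":0}]'
```

```text
clock: 10.7
position: [480.6, -130.3, 17.3]
ee_rot: [0.105, 0.994, -0.0, -0.001]
contact_force: [-2.1, -5.7, 0.6]
gripper_width: 0.1
grasp_force: 3.5
```

The arm stalls with the force rising to 6 N, so the bar is on the stop. I'll back off, lift, and go to the counter-clockwise side of the handle.

```bash
python3 -m handwheel '[{"x":-0.005,"y":-0.025,"z":0,"ax":0,"ay":0,"az":0},{"x":-0.005,"y":-0.025,"z":0,"ax":0,"ay":0,"az":0},{"x":0,"y":0,"z":0.05,"ax":0,"ay":0,"az":0},{"x":0,"y":0,"z":0.12,"ax":0,"ay":0,"az":0},{"x":0,"y":0,"z":0.15,"ax":0,"ay":0,"az":0},{"x":0,"y":0,"z":0.15,"ax":0,"ay":0,"az":0},{"x":0,"y":0,"z":0.1,"ax":0,"ay":0,"az":0},{"x":0,"y":0,"z":0,"ax":0,"ay":0,"az":0}]'
python3 -m handwheel '[{"x":0.085,"y":0.1125,"z":0,"ax":0,"ay":0,"az":0.039},{"x":0.085,"y":0.1125,"z":0,"ax":0,"ay":0,"az":0.039},{"x":0.085,"y":0.1125,"z":0,"ax":0,"ay":0,"az":0.039},{"x":0.085,"y":0.1125,"z":0,"ax":0,"ay":0,"az":0.039},{"x":0.085,"y":0.1125,"z":0,"ax":0,"ay":0,"az":0.039},{"x":0.085,"y":0.1125,"z":0,"ax":0,"ay":0,"az":0.039},{"x":0.085,"y":0.1125,"z":0,"ax":0,"ay":0,"az":0.039},{"x":0.085,"y":0.1125,"z":0,"ax":0,"ay":0,"az":0.039}]'
python3 - <<'E'
from h import *
snap("wrist","w4");im=snap("scene","s2");cv2.imwrite("pics/c4.png",cv2.resize(im[140:260,250:400,::-1],None,fx=5,fy=5,interpolation=cv2.INTER_CUBIC))
s=arm.read_state();print(s["position"],s["joints"])
E
```

```text
clock: 11.5
position: [481.7, -139.6, 135.3]
ee_rot: [0.105, 0.994, 0.0, 0.004]
contact_force: [0.3, -0.5, 0.8]
gripper_width: 0.2
grasp_force: 0.0
clock: 12.3
position: [615.3, 41.5, 130.7]
ee_rot: [-0.14, 0.99, 0.0, -0.001]
contact_force: [0.9, 1.0, -0.2]
gripper_width: 0.0
grasp_force: 0.0
[616.7776733   42.95916895 130.47592902] [ 3.30900337e-01  4.57750496e-01 -1.45064149e-01 -1.66742698e-04
 -9.67349851e-01 -1.61902304e+00]
```

View pics/w4.png

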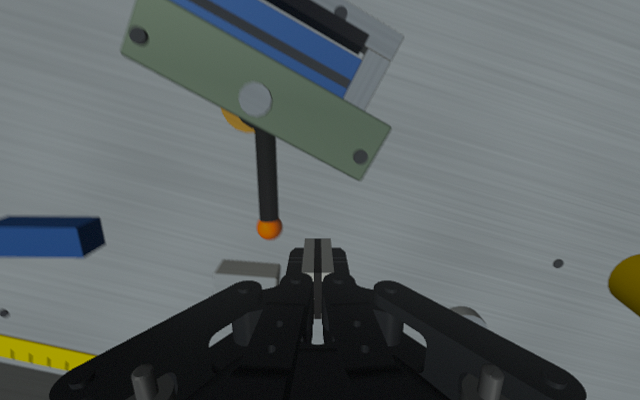

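The wrist view shows the bar's end flush on the stop at about (358,75), the handle from (263,130) to the ball at (269,229), and free table where the fingers will come down.

Run:
```python
from h import *
im=cv2.imread("pics/w4.png");h=cv2.cvtColor(im,cv2.COLOR_BGR2HSV);p=arm.camera_params("wrist")
m=cv2.inRange(h,(4,150,80),(18,255,255));m[:205]=0;m[250:]=0;m[:,:240]=0;m[:,300:]=0
b=ray("wrist",*np.argwhere(m)[:,::-1].mean(0),38,p)[:2];c=ray("wrist",255,98,66,p)[:2]
hc=ray("wrist",265.5,160,38,p)[:2]
t=arm.read_state()["position"][:2]
print("ball",b,"pin",c,"mid",hc)
for piv in(c,np.array([549,-21.])):
    d=b-piv;L=np.hypot(*d);u=d/L;n=np.array([-u[1],u[0]]);print(L,np.degrees(np.arctan2(u[1],u[0])),"tcp r,off",(t-piv)@u,(t-piv)@n)
```

```text
ball [651.50137603   9.19239703] pin [550.1949527  -19.90314279] mid [594.34999946  -7.08622591]
105.40181140323617 16.024240644085694 tcp r,off 81.34841385922714 42.04003429804503
106.85557040847368 16.41265458084922 tcp r,off 83.08771706414473 42.202127488947895
```

```bash
python3 -m handwheel '[{"x":0,"y":0,"z":-0.12,"ax":0,"ay":0,"az":0},{"x":0,"y":0,"z":-0.15,"ax":0,"ay":0,"az":0},{"x":0,"y":0,"z":-0.15,"ax":0,"ay":0,"az":0},{"x":0,"y":0,"z":-0.1,"ax":0,"ay":0,"az":0},{"x":0,"y":0,"z":0,"ax":0,"ay":0,"az":0},{"x":0.008,"y":-0.027,"z":0,"ax":0,"ay":0,"az":0},{"x":0.008,"y":-0.027,"z":0,"ax":0,"ay":0,"az":0},{"x":0.008,"y":-0.027,"z":0,"ax":0,"ay":0,"az":0}]'
python3 -m handwheel '[{"x":0.0011,"y":-0.0038,"z":0,"ax":0,"ay":0,"az":0},{"x":0.0011,"y":-0.0038,"z":0,"ax":0,"ay":0,"az":0},{"x":0.0011,"y":-0.0038,"z":0,"ax":0,"ay":0,"az":0},{"x":0.0011,"y":-0.0038,"z":0,"ax":0,"ay":0,"az":0},{"x":0.0011,"y":-0.0038,"z":0,"ax":0,"ay":0,"az":0},{"x":0.0011,"y":-0.0038,"z":0,"ax":0,"ay":0,"az":0},{"x":0.0011,"y":-0.0038,"z":0,"ax":0,"ay":0,"az":0},{"x":0.0011,"y":-0.0038,"z":0,"ax":0,"ay":0,"az":0}]'
```

```text
clock: 13.2
position: [621.0, 23.7, 28.9]
ee_rot: [-0.139, 0.99, 0.0, 0.001]
contact_force: [-0.3, -0.4, -0.5]
gripper_width: 0.3
grasp_force: 0.0
clock: 14.0
position: [622.1, 18.2, 27.5]
ee_rot: [-0.139, 0.99, 0.0, 0.0]
contact_force: [-0.4, 2.0, 1.5]
gripper_width: -0.2
grasp_force: 1.1
```

Contact at 2 N, as expected from the drag. I'll sweep along the arc with the tool turning along with the handle.

```bash
python3 -m handwheel '[{"x":0.0065,"y":-0.0127,"z":0,"ax":0,"ay":0,"az":-0.0222},{"x":0.006,"y":-0.0129,"z":0,"ax":0,"ay":0,"az":-0.0222},{"x":0.0056,"y":-0.0131,"z":0,"ax":0,"ay":0,"az":-0.0222},{"x":0.0051,"y":-0.0133,"z":0,"ax":0,"ay":0,"az":-0.0222},{"x":0.0046,"y":-0.0135,"z":0,"ax":0,"ay":0,"az":-0.0222},{"x":0.0042,"y":-0.0137,"z":0,"ax":0,"ay":0,"az":-0.0222},{"x":0.0037,"y":-0.0138,"z":0,"ax":0,"ay":0,"az":-0.0222},{"x":0.0032,"y":-0.0139,"z":0,"ax":0,"ay":0,"az":-0.0222}]'
```

```text
clock: 14.8
position: [630.0, -3.3, 27.5]
ee_rot: [0.001, 1.0, 0.0, 0.001]
contact_force: [-0.4, 1.4, 1.5]
gripper_width: -0.1
grasp_force: 1.1
```

```bash
python3 -m handwheel '[{"x":0.0021,"y":-0.0105,"z":0,"ax":0,"ay":0,"az":-0.0167},{"x":0.0018,"y":-0.0105,"z":0,"ax":0,"ay":0,"az":-0.0167},{"x":0.0016,"y":-0.0106,"z":0,"ax":0,"ay":0,"az":-0.0167},{"x":0.0013,"y":-0.0106,"z":0,"ax":0,"ay":0,"az":-0.0167},{"x":0.001,"y":-0.0107,"z":0,"ax":0,"ay":0,"az":-0.0167},{"x":0.0007,"y":-0.0107,"z":0,"ax":0,"ay":0,"az":-0.0167},{"x":0.0004,"y":-0.0107,"z":0,"ax":0,"ay":0,"az":-0.0167},{"x":0.0002,"y":-0.0107,"z":0,"ax":0,"ay":0,"az":-0.0167}]'
```

```text
clock: 15.6
position: [631.9, -20.4, 27.5]
ee_rot: [0.106, 0.994, 0.0, 0.001]
contact_force: [2.8, 3.2, 1.6]
gripper_width: 0.0
grasp_force: 1.7
```

```bash
python3 -m handwheel '[{"x":0,"y":-0.0036,"z":0,"ax":0,"ay":0,"az":-0.0056},{"x":0,"y":-0.0036,"z":0,"ax":0,"ay":0,"az":-0.0056},{"x":-0.0001,"y":-0.0036,"z":0,"ax":0,"ay":0,"az":-0.0056},{"x":-0.0001,"y":-0.0036,"z":0,"ax":0,"ay":0,"az":-0.0056},{"x":-0.0001,"y":-0.0036,"z":0,"ax":0,"ay":0,"az":-0.0056},{"x":-0.0002,"y":-0.0036,"z":0,"ax":0,"ay":0,"az":-0.0056},{"x":-0.0002,"y":-0.0036,"z":0,"ax":0,"ay":0,"az":-0.0056},{"x":-0.0002,"y":-0.0036,"z":0,"ax":0,"ay":0,"az":-0.0056}]'
```

```text
clock: 16.4
position: [631.2, -26.2, 27.3]
ee_rot: [0.14, 0.99, -0.0, 0.0]
contact_force: [3.0, 1.9, 1.6]
gripper_width: -0.0
grasp_force: 1.8
```

```bash
python3 -m handwheel '[{"x":0,"y":-0.0036,"z":0,"ax":0,"ay":0,"az":-0.0056},{"x":0,"y":-0.0036,"z":0,"ax":0,"ay":0,"az":-0.0056},{"x":0,"y":-0.0036,"z":0,"ax":0,"ay":0,"az":-0.0056},{"x":0,"y":-0.0036,"z":0,"ax":0,"ay":0,"az":-0.0056},{"x":-0.0001,"y":-0.0036,"z":0,"ax":0,"ay":0,"az":-0.0056},{"x":-0.0002,"y":-0.0036,"z":0,"ax":0,"ay":0,"az":-0.0056},{"x":-0.0003,"y":-0.0036,"z":0,"ax":0,"ay":0,"az":-0.0056},{"x":-0.0004,"y":-0.0036,"z":0,"ax":0,"ay":0,"az":-0.0056}]'
```

```text
clock: 17.2
position: [630.7, -31.9, 27.3]
ee_rot: [0.175, 0.985, -0.0, -0.0]
contact_force: [2.2, 2.4, 2.3]
gripper_width: -0.0
grasp_force: 1.7
```

```bash
python3 -m handwheel '[{"x":-0.0005,"y":-0.0028,"z":0,"ax":0,"ay":0,"az":-0.0044},{"x":-0.0005,"y":-0.0028,"z":0,"ax":0,"ay":0,"az":-0.0044},{"x":-0.0005,"y":-0.0028,"z":0,"ax":0,"ay":0,"az":-0.0044},{"x":-0.0005,"y":-0.0028,"z":0,"ax":0,"ay":0,"az":-0.0044},{"x":-0.0005,"y":-0.0028,"z":0,"ax":0,"ay":0,"az":-0.0044},{"x":-0.0005,"y":-0.0028,"z":0,"ax":0,"ay":0,"az":-0.0044},{"x":-0.0005,"y":-0.0028,"z":0,"ax":0,"ay":0,"az":-0.0044},{"x":-0.0005,"y":-0.0028,"z":0,"ax":0,"ay":0,"az":-0.0044}]'
```

```text
clock: 18.0
position: [630.0, -36.4, 27.2]
ee_rot: [0.202, 0.979, -0.0, -0.0]
contact_force: [1.3, 3.7, 2.9]
gripper_width: -0.3
grasp_force: 1.7
```

```bash
python3 -m handwheel '[{"x":-0.0006,"y":-0.0028,"z":0,"ax":0,"ay":0,"az":-0.0044},{"x":-0.0006,"y":-0.0028,"z":0,"ax":0,"ay":0,"az":-0.0044},{"x":-0.0006,"y":-0.0028,"z":0,"ax":0,"ay":0,"az":-0.0044},{"x":-0.0006,"y":-0.0028,"z":0,"ax":0,"ay":0,"az":-0.0044},{"x":-0.0006,"y":-0.0028,"z":0,"ax":0,"ay":0,"az":-0.0044},{"x":-0.0006,"y":-0.0028,"z":0,"ax":0,"ay":0,"az":-0.0044},{"x":-0.0006,"y":-0.0028,"z":0,"ax":0,"ay":0,"az":-0.0044},{"x":-0.0006,"y":-0.0028,"z":0,"ax":0,"ay":0,"az":-0.0044}]'
```

```text
clock: 18.8
position: [629.2, -40.9, 27.3]
ee_rot: [0.229, 0.973, 0.0, -0.0]
contact_force: [1.7, 2.9, 2.8]
gripper_width: -0.3
grasp_force: 1.7
```

```bash
python3 -m handwheel '[{"x":-0.0008,"y":-0.0027,"z":0,"ax":0,"ay":0,"az":-0.0044},{"x":-0.0008,"y":-0.0027,"z":0,"ax":0,"ay":0,"az":-0.0044},{"x":-0.0008,"y":-0.0027,"z":0,"ax":0,"ay":0,"az":-0.0044},{"x":-0.0008,"y":-0.0027,"z":0,"ax":0,"ay":0,"az":-0.0044},{"x":-0.0008,"y":-0.0027,"z":0,"ax":0,"ay":0,"az":-0.0044},{"x":-0.0008,"y":-0.0027,"z":0,"ax":0,"ay":0,"az":-0.0044},{"x":-0.0008,"y":-0.0027,"z":0,"ax":0,"ay":0,"az":-0.0044},{"x":-0.0008,"y":-0.0027,"z":0,"ax":0,"ay":0,"az":-0.0044}]'
```

```text
clock: 19.6
position: [627.9, -45.2, 27.3]
ee_rot: [0.256, 0.967, 0.0, 0.0]
contact_force: [2.2, 3.0, 1.5]
gripper_width: 0.1
grasp_force: 1.7
```

```bash
python3 -m handwheel '[{"x":-0.0009,"y":-0.0027,"z":0,"ax":0,"ay":0,"az":-0.0044},{"x":-0.0009,"y":-0.0027,"z":0,"ax":0,"ay":0,"az":-0.0044},{"x":-0.0009,"y":-0.0027,"z":0,"ax":0,"ay":0,"az":-0.0044},{"x":-0.0009,"y":-0.0027,"z":0,"ax":0,"ay":0,"az":-0.0044},{"x":-0.0009,"y":-0.0027,"z":0,"ax":0,"ay":0,"az":-0.0044},{"x":-0.0009,"y":-0.0027,"z":0,"ax":0,"ay":0,"az":-0.0044},{"x":-0.0009,"y":-0.0027,"z":0,"ax":0,"ay":0,"az":-0.0044},{"x":-0.0009,"y":-0.0027,"z":0,"ax":0,"ay":0,"az":-0.0044}]'
```

```text
clock: 20.4
position: [626.5, -49.5, 27.3]
ee_rot: [0.282, 0.959, 0.0, 0.0]
contact_force: [2.3, 3.3, 1.8]
gripper_width: -0.3
grasp_force: 1.7
```

```bash
python3 -m handwheel '[{"x":-0.0011,"y":-0.0026,"z":0,"ax":0,"ay":0,"az":-0.0044},{"x":-0.0011,"y":-0.0026,"z":0,"ax":0,"ay":0,"az":-0.0044},{"x":-0.0011,"y":-0.0026,"z":0,"ax":0,"ay":0,"az":-0.0044},{"x":-0.0011,"y":-0.0026,"z":0,"ax":0,"ay":0,"az":-0.0044},{"x":-0.0011,"y":-0.0026,"z":0,"ax":0,"ay":0,"az":-0.0044},{"x":-0.0011,"y":-0.0026,"z":0,"ax":0,"ay":0,"az":-0.0044},{"x":-0.0011,"y":-0.0026,"z":0,"ax":0,"ay":0,"az":-0.0044},{"x":-0.0011,"y":-0.0026,"z":0,"ax":0,"ay":0,"az":-0.0044}]'
```

```text
clock: 21.2
position: [624.8, -53.7, 27.3]
ee_rot: [0.309, 0.951, 0.0, 0.0]
contact_force: [2.3, 2.4, 1.4]
gripper_width: -0.0
grasp_force: 1.7
```

```bash
python3 -m handwheel '[{"x":-0.0012,"y":-0.0026,"z":0,"ax":0,"ay":0,"az":-0.0044},{"x":-0.0012,"y":-0.0026,"z":0,"ax":0,"ay":0,"az":-0.0044},{"x":-0.0012,"y":-0.0026,"z":0,"ax":0,"ay":0,"az":-0.0044},{"x":-0.0012,"y":-0.0026,"z":0,"ax":0,"ay":0,"az":-0.0044},{"x":-0.0012,"y":-0.0026,"z":0,"ax":0,"ay":0,"az":-0.0044},{"x":-0.0012,"y":-0.0026,"z":0,"ax":0,"ay":0,"az":-0.0044},{"x":-0.0012,"y":-0.0026,"z":0,"ax":0,"ay":0,"az":-0.0044},{"x":-0.0012,"y":-0.0026,"z":0,"ax":0,"ay":0,"az":-0.0044}]'
```

```text
clock: 22.0
position: [622.8, -57.9, 27.3]
ee_rot: [0.335, 0.942, 0.0, 0.0]
contact_force: [4.0, 2.2, 1.2]
gripper_width: -0.1
grasp_force: 1.8
```

```bash
python3 -m handwheel '[{"x":-0.0014,"y":-0.0025,"z":0,"ax":0,"ay":0,"az":-0.0044},{"x":-0.0014,"y":-0.0025,"z":0,"ax":0,"ay":0,"az":-0.0044},{"x":-0.0014,"y":-0.0025,"z":0,"ax":0,"ay":0,"az":-0.0044},{"x":-0.0014,"y":-0.0025,"z":0,"ax":0,"ay":0,"az":-0.0044},{"x":-0.0014,"y":-0.0025,"z":0,"ax":0,"ay":0,"az":-0.0044},{"x":-0.0014,"y":-0.0025,"z":0,"ax":0,"ay":0,"az":-0.0044},{"x":-0.0014,"y":-0.0025,"z":0,"ax":0,"ay":0,"az":-0.0044},{"x":-0.0014,"y":-0.0025,"z":0,"ax":0,"ay":0,"az":-0.0044}]'
```

```text
clock: 22.8
position: [622.6, -59.9, 27.5]
ee_rot: [0.361, 0.933, 0.002, 0.002]
contact_force: [6.5, 9.7, 0.1]
gripper_width: -0.3
grasp_force: 5.2
```

The knob is pinched, with about 11.7 N square to the handle. One small nudge to about 14 N, then hold.

```bash
python3 -m handwheel '[{"x":-0.0005,"y":-0.0008,"z":0,"ax":0,"ay":0,"az":0},{"x":-0.0005,"y":-0.0008,"z":0,"ax":0,"ay":0,"az":0},{"x":-0.0005,"y":-0.0008,"z":0,"ax":0,"ay":0,"az":0},{"x":-0.0005,"y":-0.0008,"z":0,"ax":0,"ay":0,"az":0},{"x":0,"y":0,"z":0,"ax":0,"ay":0,"az":0},{"x":0,"y":0,"z":0,"ax":0,"ay":0,"az":0},{"x":0,"y":0,"z":0,"ax":0,"ay":0,"az":0},{"x":0,"y":0,"z":0,"ax":0,"ay":0,"az":0}]'
```

```text
clock: 23.6
position: [622.5, -60.0, 27.5]
ee_rot: [0.36, 0.933, 0.002, 0.002]
contact_force: [6.2, 8.8, -0.8]
gripper_width: 0.2
grasp_force: 5.6
```

```bash
python3 -m handwheel '[{"x":-0.0007,"y":-0.0009,"z":0,"ax":0,"ay":0,"az":0},{"x":-0.0007,"y":-0.0009,"z":0,"ax":0,"ay":0,"az":0},{"x":-0.0007,"y":-0.0009,"z":0,"ax":0,"ay":0,"az":0},{"x":-0.0007,"y":-0.0009,"z":0,"ax":0,"ay":0,"az":0},{"x":0,"y":0,"z":0,"ax":0,"ay":0,"az":0},{"x":0,"y":0,"z":0,"ax":0,"ay":0,"az":0},{"x":0,"y":0,"z":0,"ax":0,"ay":0,"az":0},{"x":0,"y":0,"z":0,"ax":0,"ay":0,"az":0}]'
```

```text
clock: 24.4
position: [622.3, -60.3, 27.6]
ee_rot: [0.36, 0.933, 0.003, 0.003]
contact_force: [6.9, 11.0, -0.4]
gripper_width: 0.1
grasp_force: 6.2
```

```bash
python3 -m handwheel '[{"x":-0.0007,"y":-0.0009,"z":0,"ax":0,"ay":0,"az":0},{"x":-0.0007,"y":-0.0009,"z":0,"ax":0,"ay":0,"az":0},{"x":-0.0007,"y":-0.0009,"z":0,"ax":0,"ay":0,"az":0},{"x":0,"y":0,"z":0,"ax":0,"ay":0,"az":0},{"x":0,"y":0,"z":0,"ax":0,"ay":0,"az":0},{"x":0,"y":0,"z":0,"ax":0,"ay":0,"az":0},{"x":0,"y":0,"z":0,"ax":0,"ay":0,"az":0},{"x":0,"y":0,"z":0,"ax":0,"ay":0,"az":0}]'
```

```text
clock: 25.2
position: [622.3, -60.4, 27.6]
ee_rot: [0.36, 0.933, 0.003, 0.003]
contact_force: [7.8, 12.3, -2.4]
gripper_width: -0.1
grasp_force: 6.8
```

14.6 N, firm. Letting go: back off square to the handle, lift, and look.

```bash
python3 -m handwheel '[{"x":0.016,"y":0.019,"z":0,"ax":0,"ay":0,"az":0},{"x":0.04,"y":0.05,"z":0,"ax":0,"ay":0,"az":0},{"x":0.04,"y":0.05,"z":0,"ax":0,"ay":0,"az":0},{"x":0,"y":0,"z":0,"ax":0,"ay":0,"az":0},{"x":0,"y":0,"z":0.15,"ax":0,"ay":0,"az":0},{"x":0,"y":0,"z":0.2,"ax":0,"ay":0,"az":0},{"x":0,"y":0,"z":0.2,"ax":0,"ay":0,"az":0},{"x":0,"y":0,"z":0.1,"ax":0,"ay":0,"az":0}]'
python3 - <<'E'
from h import *
im=snap("wrist","w5")
E
```

```text
clock: 26.0
position: [639.3, -40.3, 161.1]
ee_rot: [0.36, 0.933, 0.001, 0.002]
contact_force: [0.5, 0.5, 0.4]
gripper_width: -0.2
grasp_force: 0.0
```

View pics/w5.png

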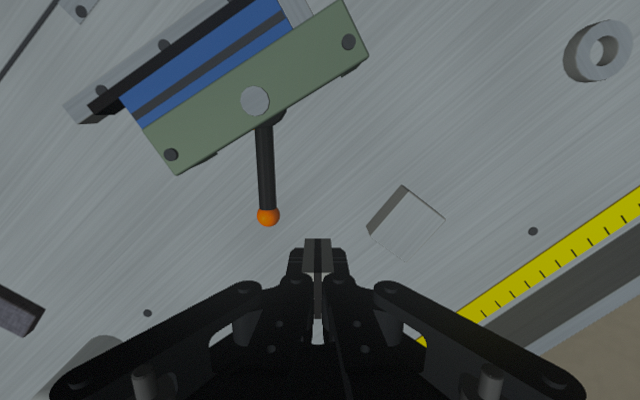

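The bar lies against the facing plate and touches the stop at about (290,20). The handle is turned and free (ball at (268,216)), the fingers are clear, and the offcut and collar are in place. Handing in.

```bash
python3 -c "
from bench import arm
print(arm.job_done())"
```

```text
the job is handed in; nothing more can be done
None
```

I handed the job in at about 26 s: the bar is against the stop and clamped with about 14.6 N on the handle, and the gripper is clear. No verdict came back.

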